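# Park the trimmer's cutter head and hold its flap open

### The arm

A 6-joint arm with a two-finger parallel gripper is mounted at the origin on the work surface. World frame = base frame: x ahead of the robot, y to its left, z up, the work surface at z = 0. Lengths are in m, angles in rad, forces in N, time in s.
With the tool pointing down it reaches from about 0.35 to 0.775 m from the base axis. Payload 5.5 kg.
Tool frame: the origin (TCP) lies at the very end of the fingers, on their centre line; the grasp point (between the pads) lies env.grasp_offset behind it (env.grasp_offset is the distance from the TCP to the grasp point, in m); x points along the fingers, y is the direction in which the jaws open and shut, and the axes are right-handed (so a half turn about x gives the same grasp; the last joint's range is limited). The gripper opens to 85 mm and grips with 20 to 120 N. Pads are 22 mm wide; open, the fingers measure 114 mm over their backs; the gripper's body (76 mm by 85 mm) begins 54 mm behind the grasp point. The pads swing forward as they close: fully open they stand 13 mm farther back than shut.
Start: joints at [1.175, 0.313, 0.046, 1.304, 0, 1.431], TCP at [0.146, 0.556, 0.231] pointing down, gripper open.
Joint ranges: [-2.76, 2.76], [-0.86, 1.69], [-1.03, 1.26], [-2.2, 2.34], [-1.47, 1.5], [-3.14, 3.14]. Speed limits (rad/s): [2.57, 2.57, 3.14, 3.14, 3.14, 3.14].

### API

Orientations are given as a unit quaternion [w, x, y, z].
In Python, from workcell import get_state, viewer, job, env gives the robot as it stands.
- The arm moves only by the tool send_rows, never from a script. Its argument "plan" is a list of rows, each a list of 6 numbers: the shift along the tool's x, y, z in mm, then the turn, a rotation vector about the tool's x, y, z in degrees. A call has exactly 10 rows; each row is the pose to reach, as a shift and turn from the pose commanded when the call began, along the tool's axes at that moment; what a row does not reach only later rows make up. A row lasts 1/8 s, in which the tool goes at most 62.5 mm and 10.7 degrees, less where a joint would pass 70% of its speed; a pose out of reach is approached as far as the arm can. A call with a gripper value outside its range is refused whole. "claw" is the finger opening in mm, from 0 to 85.4, set as the call begins (left out, the last holds). The fingers move at their own pace and stop on an object; "newtons" is the grip in N (left out, the last holds). Time passes only in rows, so rows that repeat a pose let the fingers close, or fill a call up. It gives the time, the measured TCP pose, the force and the opening at its end, in the units of the state.
- get_state(): the state, without advancing time (a new reading comes with each control period).
- viewer.read_camera(name): name is "scene" or "top" or "wrist"; returns a dict with "frame" (420x560x3 uint8, blue, green, red), "mtx" (3x3 intrinsics, pixels), "k1" (the pictures are not rectified: a ray, as slopes to the right and down, at radius r is drawn at 1 + k1 r^2 times it, then the intrinsics apply), "rvec" (rotation vector, rad) and "tvec" (3), from world to camera coordinates, as OpenCV has them. Camera axes: x right, y down, z forward; pixel columns grow to the right and rows downward; lengths in m; the calibration is good to about 2 mm. A picture is of the moment at which its call begins. There is no depth.
- job.hand_in(): hands the job in, once; it reports no verdict.
The state is a dict: "clock": time; "joint_pos": joint angles; "qvel": joint speeds; "tau": joint torques, N m; "tcp_pos": TCP position; "orientation": TCP orientation; "wrist_force": force on the tool from outside, world axes, zero at the start; "ft_torque": the same for the moment, N m; "finger_gap": finger opening in m.
Only numpy, scipy, OpenCV 4.12 (cv2) and the standard library are available. Lean on these libraries where they do the work, as an engineer would, in place of code of your own. Each camera call takes 0.05 s, during which the arm holds its last target.

### The job

On the rotary paper trimmer, slide the cutter head along its rail fully against the rubber buffer at the left end (seen from the robot), then turn its clamp knob clockwise as far as it goes so that the head is locked. Only then lift the sprung hold-down flap by its wire handle to 45 degrees, and finish while still holding it open there by the handle, with the head parked and locked and the other things on the table left alone.

Things in the scene. Friction and masses are not known exactly. Their poses are not given: they have to be found in the camera images.
- trimmer: Rotary paper trimmer, fixed to the table: grey board 230 (x) x 460 (y) x 18 mm. Origin: centre of the board's underside, on the table; x points away from the robot towards the rail, y to the left along the rail, z up. The rail (aluminium, top 36 mm above the table) runs along y at x = +75 mm; the rubber buffer is at its +y (left) end. In front of it lies the flap, hinged along y at x = +30 mm, z = +30 mm.
- head (a joint): Travel of the cutter head along the rail towards +y (left), m: 0 at the right end, 0.22 fully against the buffer; the head's axis is then at y = +120 mm of the trimmer (at y = -100 mm at 0). It slides with about 1 N of friction while the knob is loose; from a knob angle of about 1.1 rad on, a pad grips the rail and holds it.
- head_top (a point): Centre of the top face of the cutter head, a black block 48 (x) x 64 (y) mm whose top is 64 mm above the table.
- knob (a joint): Clamp knob on top of the head, turning about the vertical, rad: 0 = loose, bar grip in line with the rail (along y); it grows as the knob is turned clockwise seen from above, to its stop at 1.45 rad = tight, bar nearly across the rail. It turns with under 0.3 N m and stays where it is left.
- knob_grip (a point): Point to grip the knob: on its axis, 88 mm above the table, 12 mm below the top of the bar. The bar is 14 mm thick, 48 mm long and 30 mm high (70 to 100 mm above the table), on a round foot of 36 mm diameter on the head. The point's y axis lies along the bar and its x axis across it; it turns with the knob.
- flap (a joint): Angle of the flap, rad: 0 = shut, lying level over the board; it grows as the front edge (towards the robot) rises, to 1.6. Gravity and a spring pull it shut from any angle: it takes about 3 to 5 N at the handle, and falls shut when let go.
- flap_hinge (a point): Middle of the flap's hinge axis, 30 mm above the table. The axis is the trimmer's y.
- panel: The whole flap with its handle. Aluminium plate 90 (x) x 250 (y) x 4 mm, reaching from the hinge towards the robot. Origin on the hinge axis; turns with the flap.
- handle_mid (a point): Middle of the bar of the flap's wire handle, on its axis. The handle is a U of 10 mm round steel on the front of the plate: a straight bar along y, 110 mm long, carried by a leg at each end; bar axis 135 mm in front of the hinge axis and 25 mm above it when shut (55 mm above the table, 37 mm above the board), and 45 mm in front of the plate's edge. The round bar can turn between the fingers.
- card_model: Bystander, loose, on the table behind the trimmer: cluster of brown card prisms, about 105 x 90 mm, 58 mm high. Origin under the tallest.
- card_prism: Bystander, loose, on the right end of the trimmer's board: one brown card prism, 44 mm across, 45 mm high. Origin: centre of its underside.
- card_pair: Bystander, loose, on the table to the right of the trimmer: two joined card prisms, 44 x 84 mm, 85 mm high. Origin: centre of its underside.
- glue: Bystander, loose, on the table to the left of the trimmer: white bottle, 52 mm diameter, 115 mm high. Origin: centre of its underside.
- tape: Bystander, loose, on the left end of the trimmer's board: roll of clear tape, 56 mm diameter, 19 mm high. Origin: centre of its underside.
- mug: Bystander, loose, on the table behind the trimmer: white mug, 76 mm diameter, 85 mm high. Origin: centre of its underside.

How it is judged:
By the outcome, as a careful person would: the job done as asked, in the order asked, and still so for the second after the job is handed in, while the arm keeps its last pose, push and grip.
It also fails if it takes over 58 s, if anything falls off the work surface, if the arm or the gripper's body presses on something with over 40 N, if the wrist force passes 120 N, or if a joint passes its speed limit or range.

## Working session

There is one attempt and no reset: what is moved stays moved. The work goes in short steps, Python scripts to look and compute and a tool call to move; the robot and the scene stay as the last step left them, time stands still between calls to the robot, and variables do not carry over. Pictures are saved under pics/ and viewed, and the job is handed in when it is done.

Besides the shell and the picture viewer there is one more tool, called as name(argument=value, ...) on one line, values as JSON. send_rows: Moves the arm, as the interface text tells. Its arguments: {"type":"object","properties":{"plan":{"type":"array"},"claw":{"type":"number"},"newtons":{"type":"number"}},"required":["plan"]}

```bash
mkdir -p pics; ls
python3 - <<'E'
from workcell import get_state, viewer, job, env
import cv2
print(get_state()); print(env.grasp_offset)
for n in ("scene","top","wrist"):
    c=viewer.read_camera(n); cv2.imwrite(f"pics/{n}0.png",c["frame"]); print(n,c["mtx"].tolist(),c["k1"],c["rvec"],c["tvec"])
E
```

```text
pics
{'clock': 0.0, 'joint_pos': array([1.17539923e+00, 3.13973792e-01, 4.49983423e-02, 1.30358563e+00,
       1.41209987e-05, 1.43117989e+00]), 'qvel': array([ 3.33476699e-05, -1.25529369e-03, -9.15214790e-04, -2.55945507e-04,
       -7.99501734e-04,  1.70801217e-03]), 'tau': array([ 1.84385783e-03, -4.80622959e+01,  2.98534369e+01,  1.93930801e-02,
       -2.17074989e-05,  1.86850224e-05]), 'tcp_pos': array([0.14529737, 0.55582834, 0.23043191]), 'orientation': array([ 0.70116195,  0.08958535,  0.70150143, -0.0907862 ]), 'wrist_force': array([0.01494943, 0.05293705, 1.2729353 ]), 'ft_torque': array([-0.01947995, -0.00403342, -0.02092356]), 'finger_gap': 0.08539650664829511}
0.0187
scene [[515.0244755300162, 0.0, 280.3802206031512], [0.0, 515.0244755300162, 211.58786140148075], [0.0, 0.0, 1.0]] -0.024012575845789287 [ 1.41228434  2.4172206  -0.64049408] [ 0.27656683 -0.44577734  1.59989584]
top [[463.38355733038634, 0.0, 275.43381527533825], [0.0, 463.38355733038634, 198.25016853948847], [0.0, 0.0, 1.0]] -0.13933396680403895 [ 2.15755252 -2.2160538   0.07846277] [0.06661532 0.61386668 1.366962  ]
wrist [[344.291351674007, 0.0, 282.1266393206962], [0.0, 344.291351674007, 205.93622048896825], [0.0, 0.0, 1.0]] -0.0046778154908661655 [-2.27816224 -1.7596758  -0.27896721] [-0.57426041 -0.04013896  0.38053904]
```

View pics/top0.png

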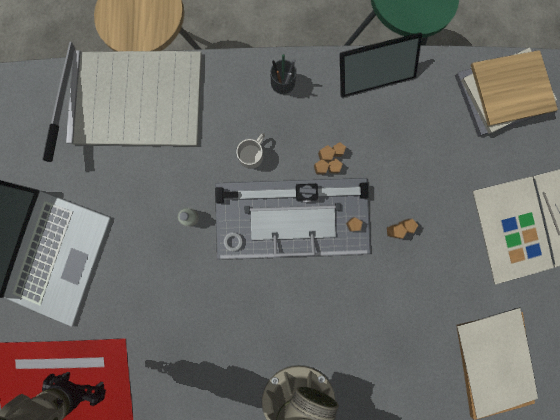

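View pics/scene0.png

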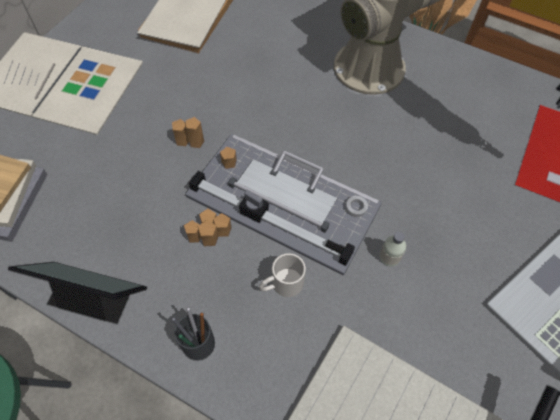

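View pics/wrist0.png

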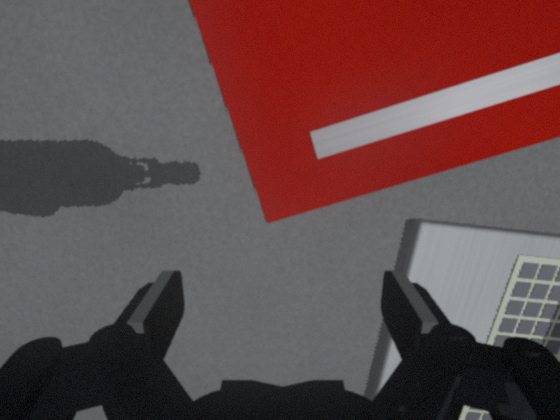

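The top picture shows the trimmer at about (293, 220), the head at about (307, 191), and the handle at about (293, 240). The scene picture agrees. Next I'll enlarge crops of the trimmer so I can fit its pose.

Run:
```python
import cv2
a=cv2.imread("pics/top0.png")[165:270,205:380]; cv2.imwrite("pics/top0c.png",cv2.resize(a,None,fx=4.5,fy=4.5,interpolation=cv2.INTER_CUBIC))
a=cv2.imread("pics/scene0.png")[125:275,175:395]; cv2.imwrite("pics/scene0c.png",cv2.resize(a,None,fx=3.6,fy=3.6,interpolation=cv2.INTER_CUBIC))
```

```text
(no output)
```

View pics/top0c.png

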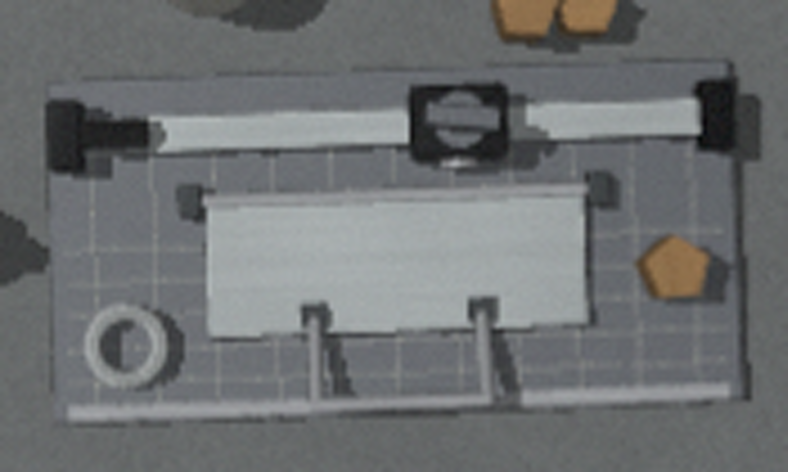

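View pics/scene0c.png

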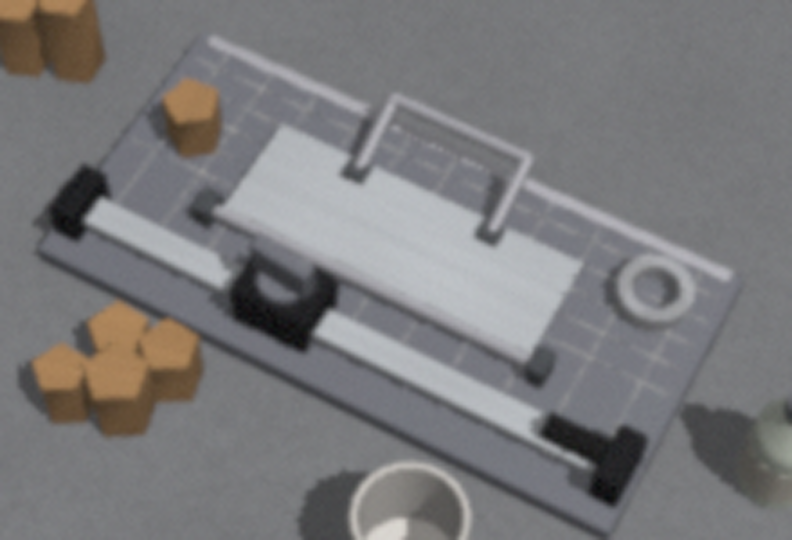

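The crops show clear board, flap, handle and head corners in both views, so I'll fit the pose from those.

```bash
cat > h.py <<'E'
import numpy as np, cv2
from scipy.optimize import least_squares
from scipy.spatial.transform import Rotation as R
def proj(P,c):
    P=np.atleast_2d(P).astype(float)
    return cv2.projectPoints(P,np.array(c["rvec"],float),np.array(c["tvec"],float),np.array(c["mtx"]),np.array([c["k1"],0,0,0,0.]))[0].reshape(-1,2)
def world(p,P):
    x,y,a=p[:3]; P=np.atleast_2d(P)
    return np.c_[x+np.cos(a)*P[:,0]-np.sin(a)*P[:,1], y+np.sin(a)*P[:,0]+np.cos(a)*P[:,1],P[:,2]]
E
cat > fit.py <<'E'
from h import *
from workcell import viewer
T=viewer.read_camera("top"); S=viewer.read_camera("scene")
top=[((-.115,.23,.018),(55,420)),((-.115,-.23,.018),(740,398)),((.115,-.23,.018),(731,62)),((.115,.23,.018),(48,88)),
((-.06,.125,.032),(208,338)),((-.06,-.125,.032),(590,325)),((-.105,.055,.055),(316,406)),((-.105,-.055,.055),(488,401)),]
sc=[((-.115,-.23,.018),(203,36)),((-.115,.23,.018),(743,280)),((.115,.23,.018),(607,530)),((.115,-.23,.018),(40,245)),
((-.06,-.125,.032),(282,125)),((-.06,.125,.032),(585,262)),((-.105,-.055,.055),(397,98)),((-.105,.055,.055),(530,158))]
th=[((.099,.032,.064),(411,86)),((.099,-.032,.064),(508,85)),((.051,.032,.064),(412,160))]
f=lambda L,s,o:(np.array([l[0] for l in L]),(np.array([l[1] for l in L])+.5)/s-.5+np.array(o))
A=f(top,4.5,(205,165));B=f(sc,3.6,(175,125));H=f(th,4.5,(205,165))
def res(p):
    h=H[0].copy(); h[:,1]+=p[3]
    return np.r_[(proj(world(p,A[0]),T)-A[1]).ravel(),(proj(world(p,B[0]),S)-B[1]).ravel(),(proj(world(p,h),T)-H[1]).ravel()]
r=least_squares(res,[.5,0,0,0],loss="soft_l1")
print(r.x,"head q",r.x[3]+.1); print(res(r.x).reshape(-1,2).round(1).tolist())
p=r.x
for n,q in dict(head=(.075,p[3],.088),headend=(.075,.12,.088),handle=(-.105,0,.055),hinge=(.03,0,.03)).items(): print(n,world(p,[q]).round(4))
E
python3 fit.py
```

```text
[ 0.55386894  0.00115066  0.00261217 -0.04325198] head q 0.05674802298142799
[[-0.2, 1.1], [0.9, 1.2], [-0.2, -0.3], [-0.4, -1.7], [0.1, 0.0], [-0.5, 0.4], [0.2, -0.1], [-0.2, -0.2], [0.2, -1.9], [0.9, -0.8], [0.4, 1.2], [-1.1, 0.5], [0.3, -0.7], [-0.3, 0.2], [-0.7, 0.2], [-0.7, 0.4], [-0.2, 0.1], [0.1, -0.3], [0.1, 0.1]]
head [[ 0.629  -0.0419  0.088 ]]
headend [[0.6286 0.1213 0.088 ]]
handle [[0.4489 0.0009 0.055 ]]
hinge [[0.5839 0.0012 0.03  ]]
```

Run:
```python
from h import *
from workcell import get_state
s=get_state(); q=s["orientation"]; M=R.from_quat([*q[1:],q[0]])
print(M.as_matrix().round(3))
# desired: tool x = -z ; tool y = +-world x
D=np.array([[0,0,-1.]]) 
for sg in (1,-1):
    x=np.array([0,0,-1.]);y=np.array([sg*np.cos(.0026),sg*np.sin(.0026),0]);z=np.cross(x,y)
    N=R.from_matrix(np.c_[x,y,z]); print(sg,(M.inv()*N).as_rotvec(degrees=True).round(2))
p=s["tcp_pos"]
for t in ([.629,-.042,.17],[.629,-.042,.12]): print((M.inv().apply(np.array(t)-p)*1000).round(1))
```

```text
[[-0.     0.253  0.967]
 [-0.001  0.967 -0.253]
 [-1.    -0.001 -0.   ]]
1 [7.52e+01 3.00e-02 5.00e-02]
-1 [-1.048e+02 -5.000e-02  3.000e-02]
[  61.2 -456.2  619.2]
[ 111.2 -456.2  619.2]
```

send_rows(plan=[[0,-36,48,-10,0,0],[0,-72,96,-20,0,0],[0,-108,144,-30,0,0],[0,-144,192,-40,0,0],[0,-180,240,-51,0,0],[0,-216,288,-62,0,0],[0,-252,336,-73,0,0],[0,-288,384,-84,0,0],[0,-324,432,-94,0,0],[0,-360,480,-104.8,0,0]], claw=70, newtons=60)

```text
clock: 1.5
tcp_pos: [0.4932, 0.1194, 0.2315]
orientation: [0.54, -0.456, 0.54, 0.456]
wrist_force: [0.8, 0.5, -0.7]
finger_gap: 0.0697
```

```bash
cat >> h.py <<'E'
def to(t):
    from workcell import get_state
    s=get_state(); q=s["orientation"]; M=R.from_quat([*q[1:],q[0]])
    print("t",round(s["clock"],2),"tcp",s["tcp_pos"].round(4),"F",s["wrist_force"].round(1),"T",s["ft_torque"].round(2),"gap",round(s["finger_gap"],4),"q",s["joint_pos"].round(2))
    m=M.as_matrix(); print("axes x,y",m[:,0].round(3),m[:,1].round(3))
    print("shift mm",(M.inv().apply(np.array(t)-s["tcp_pos"])*1000).round(1))
    return s
E
python3 -c "
from h import *
to([.629,-.042,.14])"
```

```text
t 1.5 tcp [0.4932 0.1194 0.2315] F [ 0.8  0.5 -0.7] T [-0.01 -0.   -0.05] gap 0.0697 q [ 0.08  0.18 -0.13  1.26  0.   -1.32]
axes x,y [ 0.001  0.    -1.   ] [-0.986  0.167 -0.   ]
shift mm [  91.5 -160.8 -136.5]
```

send_rows(plan=[[0,0,0,0,0,0],[10,-20,-20,0,0,0],[20,-40,-40,0,0,0],[30,-70,-70,0,0,0],[40,-90,-90,0,0,0],[40,-100,-110,0,0,0],[40,-100,-110,0,0,0],[40,-100,-110,0,0,0],[40,-100,-110,0,0,0],[40,-100,-110,0,0,0]])

```text
clock: 2.75
tcp_pos: [0.5716, -0.0039, 0.1918]
orientation: [0.541, -0.455, 0.541, 0.455]
wrist_force: [-0.1, 0.1, 0.1]
finger_gap: 0.07
```

```bash
python3 -c "
from h import *
import cv2
to([.629,-.042,.14])
from workcell import viewer
c=viewer.read_camera('wrist');cv2.imwrite('pics/w1.png',c['frame'])
x,y,a=0.55386894,0.00115066,0.00261217
pts=dict(knob=(.075,-.0433,.1),he=(.099,-.0113,.064),hb=(.051,-.0113,.064))
for k,v in pts.items(): print(k,proj(world([x,y,a],[v]),c).round(0))
"
```

```text
t 2.75 tcp [ 0.5716 -0.0039  0.1918] F [-0.1  0.1  0.1] T [-0.    0.01  0.  ] gap 0.07 q [-0.15  0.32 -0.04  1.21  0.   -1.55]
axes x,y [ 0.001  0.    -1.   ] [-0.985  0.172 -0.001]
shift mm [ 51.8 -63.  -27.7]
knob [[191. 172.]]
he [[184. 205.]]
hb [[240. 195.]]
```

View pics/w1.png

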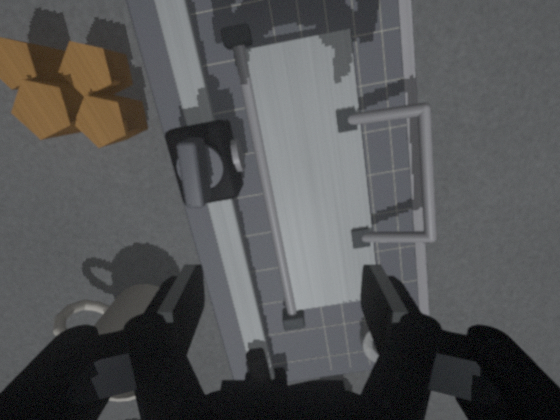

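The wrist view shows the head's corner at (184, 205) and the knob bar at about (192, 173). Both are within about 3 px of the fit, so I'll align and descend.

send_rows(plan=[[10,-30,-14,-5,0,0],[30,-63,-28,-9.8,0,0],[52,-63,-28,-9.8,0,0],[70,-63,-28,-9.8,0,0],[80,-63,-28,-9.8,0,0],[90,-63,-28,-9.8,0,0],[90,-63,-28,-9.8,0,0],[90,-63,-28,-9.8,0,0],[90,-63,-28,-9.8,0,0],[90,-63,-28,-9.8,0,0]], claw=50)

```text
clock: 4.05
tcp_pos: [0.6293, -0.0432, 0.1019]
orientation: [0.501, -0.5, 0.5, 0.499]
wrist_force: [0.9, -0.7, 0.2]
finger_gap: 0.05
```

```bash
python3 -c "
from h import *
import cv2
to([.629,-.042,.074])
from workcell import viewer
c=viewer.read_camera('wrist');cv2.imwrite('pics/w2.png',c['frame'])
"
```

```text
t 4.05 tcp [ 0.6293 -0.0432  0.1019] F [ 0.9 -0.7  0.2] T [-0.03  0.01  0.02] gap 0.05 q [-0.2   0.48 -0.02  1.06  0.   -1.76]
axes x,y [ 0.001 -0.    -1.   ] [-1.     0.002 -0.001]
shift mm [27.9  0.3  1.2]
```

View pics/w2.png

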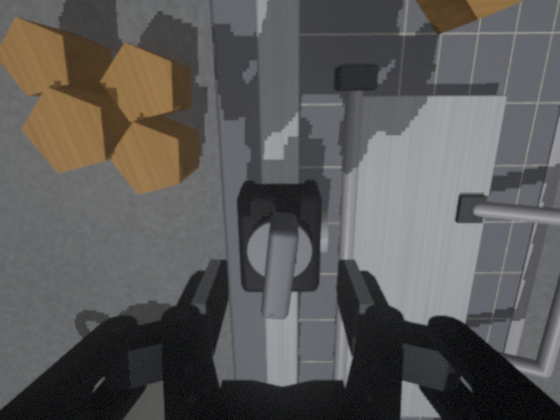

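The knob bar stands between the fingers, from about (285, 215) to (278, 315), and sits within about 5° of the rail direction. I'll descend and grip it.

send_rows(plan=[[14,0,1,2,0,0],[28,0,1,4,0,0],[28,0,1,4,0,0],[28,0,1,4,0,0],[28,0,1,4,0,0],[28,0,1,4,0,0],[28,0,1,4,0,0],[28,0,1,4,0,0],[28,0,1,4,0,0],[28,0,1,4,0,0]])

```text
clock: 5.35
tcp_pos: [0.629, -0.0421, 0.0733]
orientation: [0.518, -0.482, 0.518, 0.482]
wrist_force: [-0.7, -0.1, 0.6]
finger_gap: 0.05
```

send_rows(plan=[[0,0,0,0,0,0],[0,0,0,0,0,0],[0,0,0,0,0,0],[0,0,0,0,0,0],[0,0,0,0,0,0],[0,0,0,0,0,0],[0,0,0,0,0,0],[0,0,0,0,0,0],[0,0,0,0,0,0],[0,0,0,0,0,0]], claw=5, newtons=60)

```text
clock: 6.6
tcp_pos: [0.6306, -0.0421, 0.0737]
orientation: [0.518, -0.482, 0.517, 0.481]
wrist_force: [5.3, 0.4, -1.8]
finger_gap: 0.0131
```

```bash
python3 -c "
from h import *
to([.6286,.1213,.074])
"
```

```text
t 6.6 tcp [ 0.6306 -0.0421  0.0737] F [ 5.3  0.4 -1.8] T [ 0.08 -0.8  -0.09] gap 0.0131 q [-0.19  0.5  -0.06  1.    0.   -1.69]
axes x,y [ 0.003  0.    -1.   ] [-0.997  0.072 -0.003]
shift mm [ -0.3  13.8 162.8]
```

send_rows(plan=[[0,-1,10,0,0,0],[0,-0.5,30,0,0,0],[0,1,50,0,0,0],[0,2.5,70,0,0,0],[0,4,90,0,0,0],[0,5.5,110,0,0,0],[0,7,130,0,0,0],[0,8,145,0,0,0],[0,9,155,0,0,0],[0,9,158,0,0,0]])

```text
clock: 7.85
tcp_pos: [0.6299, 0.1183, 0.0736]
orientation: [0.517, -0.482, 0.518, 0.483]
wrist_force: [-4.5, -1.2, 5.8]
finger_gap: 0.0129
```

send_rows(plan=[[0,0,1,0,0,0],[0,0,2,0,0,0],[0,0,3,0,0,0],[0,0,4,0,0,0],[0,0.5,5,0,0,0],[0,0.5,6,0,0,0],[0,0.5,7,0,0,0],[0,0.5,8,0,0,0],[0,0.5,8,0,0,0],[0,0.5,8,0,0,0]])

```text
clock: 9.1
tcp_pos: [0.6298, 0.1216, 0.0736]
orientation: [0.516, -0.482, 0.52, 0.48]
wrist_force: [-4.8, -13.2, 7.8]
finger_gap: 0.0126
```

```bash
python3 -c "
from h import *
to([.6286,.1213,.074])
import cv2
from workcell import viewer
c=viewer.read_camera('top');cv2.imwrite('pics/t3.png',cv2.resize(c['frame'][150:275,200:385],None,fx=4,fy=4,interpolation=cv2.INTER_CUBIC))
"
```

```text
t 9.1 tcp [0.6298 0.1216 0.0736] F [ -4.8 -13.2   7.8] T [-2.49  1.06  0.1 ] gap 0.0126 q [ 0.07  0.53 -0.03  1.02 -0.01 -1.43]
axes x,y [-0.003 -0.007 -1.   ] [-0.997  0.074  0.002]
shift mm [-0.4  1.2 -0.4]
```

View pics/t3.png

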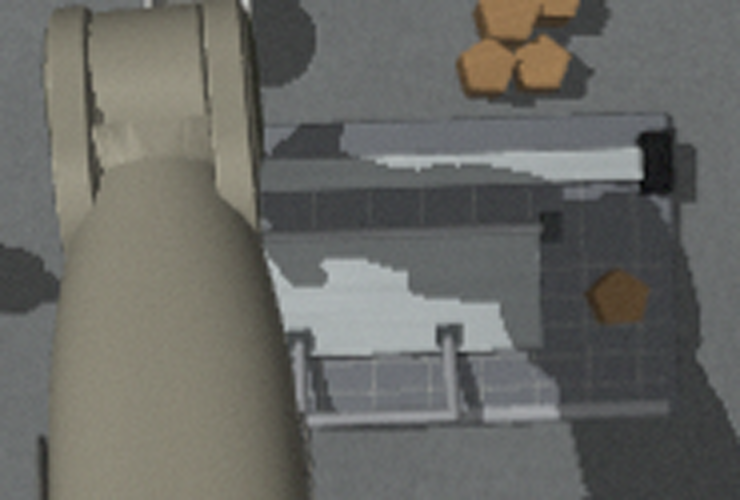

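The head is against the buffer: the reaction is 13 N and y = 0.1216, where 0.1213 was expected. The arm hides the head in the top picture. Now I'll turn the knob clockwise.

send_rows(plan=[[0,1,0,7,0,0],[0,1,0,15,0,0],[0,1,0,23,0,0],[0,1,0,31,0,0],[0,1,0,39,0,0],[0,1,0,47,0,0],[0,1,0,55,0,0],[0,1,0,63,0,0],[0,1,0,70,0,0],[0,1,0,74,0,0]])

```text
clock: 10.4
tcp_pos: [0.6277, 0.1236, 0.0736]
orientation: [0.702, -0.073, 0.705, 0.071]
wrist_force: [-8.0, -7.3, 8.7]
finger_gap: 0.0133
```

```bash
python3 -c "
from h import *
to([.6286,.1213,.074])
"
```

```text
t 10.4 tcp [0.6277 0.1236 0.0736] F [-8.  -7.3  8.7] T [-1.18  1.5   0.16] gap 0.0133 q [ 0.07  0.52 -0.03  1.02 -0.   -0.13]
axes x,y [-0.004 -0.003 -1.   ] [-0.203  0.979 -0.002]
shift mm [-0.4 -2.4  0.4]
```

send_rows(plan=[[0,0,0,1,0,0],[0,0,0,2,0,0],[0,0,0,3,0,0],[0,0,0,4,0,0],[0,0,0,5,0,0],[0,0,0,6,0,0],[0,0,0,7,0,0],[0,0,0,8,0,0],[0,0,0,9,0,0],[0,0,0,10,0,0]])

```text
clock: 11.65
tcp_pos: [0.6279, 0.1238, 0.0737]
orientation: [0.706, -0.014, 0.708, 0.012]
wrist_force: [-7.3, -8.3, 8.8]
finger_gap: 0.0124
```

```bash
python3 -c "
from h import *
to([.6286,.1213,.074])
"
```

```text
t 11.65 tcp [0.6279 0.1238 0.0737] F [-7.3 -8.3  8.8] T [-1.58  1.34  2.42] gap 0.0124 q [ 0.07  0.52 -0.03  1.02 -0.    0.03]
axes x,y [-0.004 -0.004 -1.   ] [-0.037  0.999 -0.004]
shift mm [-0.3 -2.5  0.6]
```

The torque rose to 2.4 N·m at about 88° of tool turn, so the knob is on its stop. I'll open the fingers in place, then lift and look.

send_rows(plan=[[0,0,0,0,0,0],[0,0,0,0,0,0],[0,0,0,0,0,0],[0,0,0,0,0,0],[0,0,0,0,0,0],[-10,0,0,0,0,0],[-25,0,0,0,0,0],[-45,0,0,0,0,0],[-70,0,0,0,0,0],[-90,0,0,0,0,0]], claw=45)

```text
clock: 12.9
tcp_pos: [0.6312, 0.1242, 0.166]
orientation: [0.708, -0.011, 0.706, 0.012]
wrist_force: [0.7, 0.0, 0.4]
finger_gap: 0.0448
```

```bash
python3 -c "
from h import *
to([.4489,.0009,.16])
import cv2
from workcell import viewer
c=viewer.read_camera('wrist');cv2.imwrite('pics/w4.png',c['frame'])
c=viewer.read_camera('scene');cv2.imwrite('pics/s4.png',cv2.resize(c['frame'][125:300,175:410],None,fx=3.4,fy=3.4,interpolation=cv2.INTER_CUBIC))
"
```

```text
t 12.9 tcp [0.6312 0.1242 0.166 ] F [0.7 0.  0.4] T [-0.04  0.02  0.01] gap 0.0448 q [0.07 0.47 0.11 1.22 0.   0.04]
axes x,y [ 0.003  0.    -1.   ] [-0.032  0.999  0.   ]
shift mm [   5.5 -117.4 -186.2]
```

View pics/w4.png

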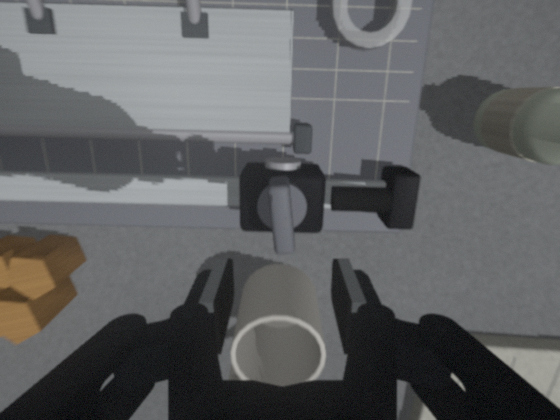

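View pics/s4.png

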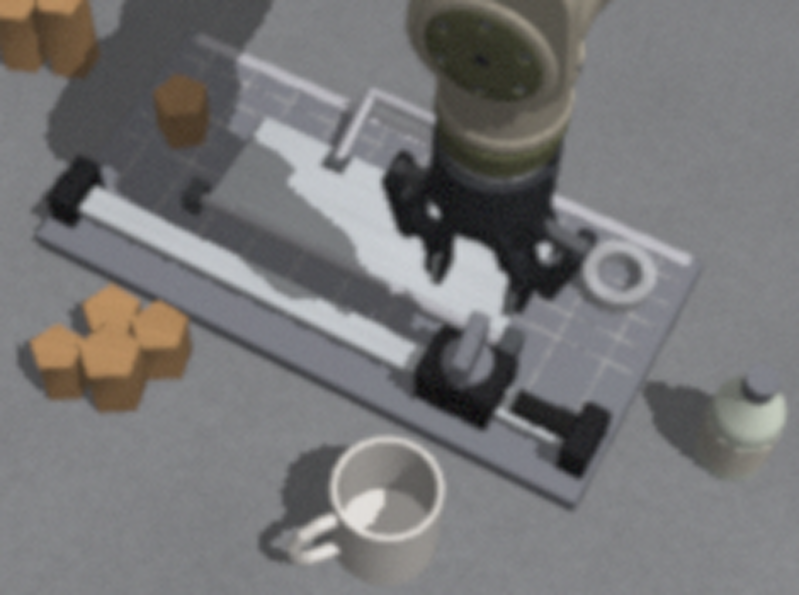

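The wrist view shows the head's top between columns 241 and 324, and the buffer rod starting at about column 332, so there may be a gap. I'll measure the head position and the knob angle.

```bash
cat > back.py <<'E'
from h import *
def back(c,uv,z):
    uv=np.array(uv,float).reshape(-1,1,2)
    n=cv2.undistortPoints(uv,np.array(c["mtx"]),np.array([c["k1"],0,0,0,0.])).reshape(-1,2)
    Rm=cv2.Rodrigues(np.array(c["rvec"],float))[0]; t=np.array(c["tvec"],float).ravel()
    o=-Rm.T@t; d=(Rm.T@np.c_[n,np.ones(len(n))].T).T
    return o+d*((z-o[2])/d[:,2])[:,None]
E
python3 - <<'E'
from back import *
from workcell import viewer
c=viewer.read_camera('wrist')
a=c['frame'][140:270,215:430]; cv2.imwrite('pics/w5.png',cv2.resize(a,None,fx=3.7,fy=3.7,interpolation=cv2.INTER_CUBIC))
print(back(c,[(241,165),(324,165),(324,231),(241,231)],.064).round(4))
print(back(c,[(332,198)],.05).round(4),back(c,[(332,198)],.04).round(4))
p=[0.55387,0.00115,0.00261]
for yy in (.120,.118,.115,.112): print(yy,proj(world(p,[(.075,yy+.032,.064),(.075,yy-.032,.064),(.075,yy+.032,.045)]),c).round(1).tolist())
print(back(c,[(280,185),(285,245)],.1).round(4))
E
```

```text
[[0.6035 0.0936 0.064 ]
 [0.6016 0.1538 0.064 ]
 [0.6532 0.1575 0.064 ]
 [0.6553 0.0934 0.064 ]]
[[0.6306 0.1639 0.05  ]] [[0.6337 0.1655 0.04  ]]
0.12 [[320.8, 200.3], [235.4, 197.9], [318.2, 193.2]]
0.118 [[318.1, 200.2], [232.7, 197.8], [315.7, 193.1]]
0.115 [[314.1, 200.1], [228.7, 197.7], [312.0, 193.0]]
0.112 [[310.1, 200.0], [224.7, 197.6], [308.3, 192.9]]
[[0.608  0.1223 0.1   ]
 [0.6493 0.1269 0.1   ]]
```

View pics/w5.png

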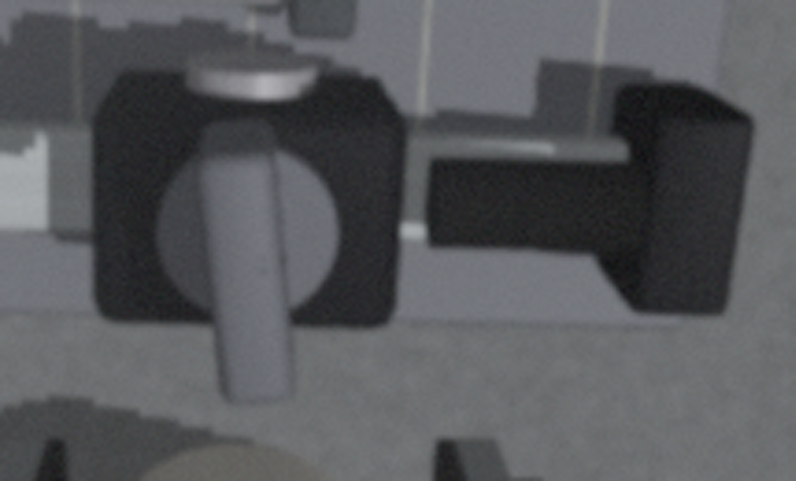

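Run:
```python
from back import *
from workcell import viewer
c=viewer.read_camera('top'); s=viewer.read_camera('scene')
f=lambda U,V:((U+.5)/4.5-.5+205,(V+.5)/4.5-.5+165)
for z in (.04,.05,.06): print(z,back(c,[f(150,133),f(160,133),f(47,100),f(84,100)],z).round(4).tolist())
g=lambda U,V:((U+.5)/3.6-.5+175,(V+.5)/3.6-.5+125)
for z in (.04,.05,.06): print(z,back(s,[g(545,420),g(547,432)],z).round(4).tolist())
# head measure now in scene & top
cv2.imwrite('pics/s6.png',cv2.resize(s['frame'][210:280,270:370],None,fx=8,fy=8,interpolation=cv2.INTER_CUBIC))
```

```text
0.04 [[0.6292, 0.1608, 0.04], [0.629, 0.1542, 0.04], [0.6529, 0.2284, 0.04], [0.6522, 0.204, 0.04]]
0.05 [[0.6284, 0.1601, 0.05], [0.6282, 0.1535, 0.05], [0.6519, 0.2272, 0.05], [0.6512, 0.2029, 0.05]]
0.06 [[0.6276, 0.1593, 0.06], [0.6274, 0.1528, 0.06], [0.6509, 0.2259, 0.06], [0.6502, 0.2018, 0.06]]
0.04 [[0.6237, 0.1595, 0.04], [0.6311, 0.1647, 0.04]]
0.05 [[0.6286, 0.161, 0.05], [0.636, 0.1662, 0.05]]
0.06 [[0.6335, 0.1625, 0.06], [0.6408, 0.1677, 0.06]]
```

View pics/s6.png

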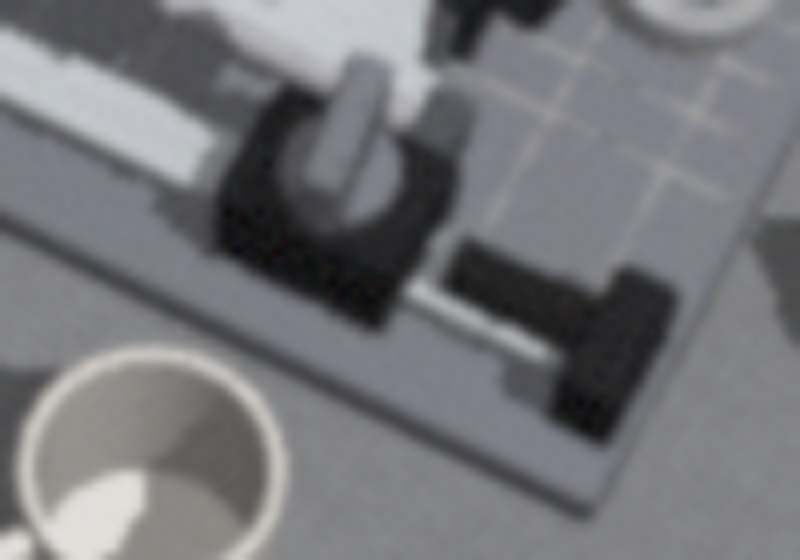

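Run:
```python
from back import *
from workcell import viewer
s=viewer.read_camera('scene'); t=viewer.read_camera('top')
p=[0.55387,0.00115,0.00261]
img=cv2.resize(s['frame'][210:280,270:370],None,fx=8,fy=8,interpolation=cv2.INTER_CUBIC)
for yy,col in ((.12,(0,255,0)),(.112,(0,0,255))):
    B=[(.075+a*.024,yy+b*.032,z) for z in (.064,.037) for a,b in ((-1,-1),(-1,1),(1,1),(1,-1))]
    q=((proj(world(p,B),s)+.5-[270,210])*8).round().astype(int)
    cv2.polylines(img,[q[:4]],True,col,1); cv2.polylines(img,[q[4:]],True,col,1)
cv2.imwrite('pics/s7.png',img)
w=viewer.read_camera('wrist'); img=w['frame'].copy()
for yy,col in ((.12,(0,255,0)),(.112,(0,0,255))):
    B=[(.075+a*.024,yy+b*.032,z) for z in (.064,.037) for a,b in ((-1,-1),(-1,1),(1,1),(1,-1))]
    q=proj(world(p,B),w).round().astype(int)
    cv2.polylines(img,[q[:4]],True,col,1); cv2.polylines(img,[q[4:]],True,col,1)
B=[(-.115,.23,.018),(.115,.23,.018),(.115,-.1,.018)]
cv2.polylines(img,[proj(world(p,B),w).round().astype(int)],False,(255,0,255),1)
cv2.imwrite('pics/w7.png',img)
```

```text
(no output)
```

View pics/s7.png

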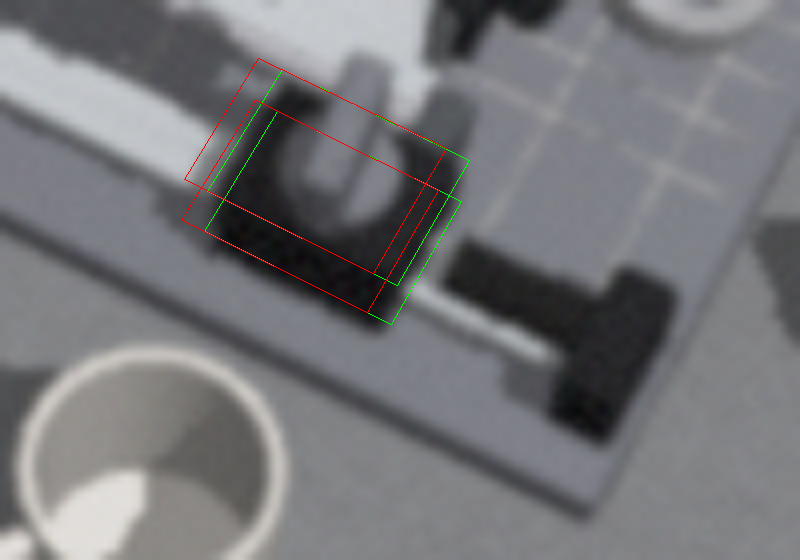

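View pics/w7.png

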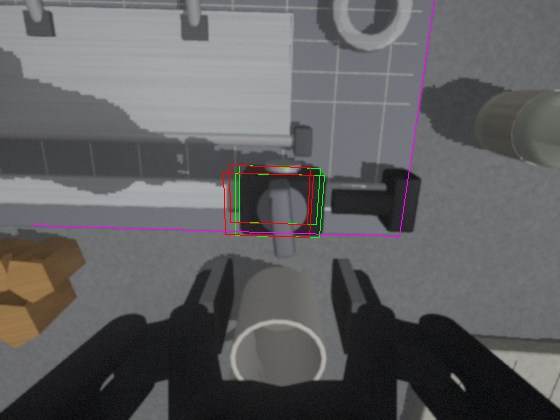

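The head outline in both views matches travel 0.22 (green) to within about 1–3 mm. There is a visible gap of about 6–7 mm between the block and the rod tip, but the force rose sharply exactly at the stated end position. The bar sits at about 83.6°, against a stop at 83.1°. The mug is unmoved. Next is the handle.

send_rows(plan=[[0,-12,-20,-8,0,0],[0,-24,-40,-17,0,0],[0,-36,-60,-26,0,0],[0,-50,-80,-35,0,0],[0,-65,-105,-44,0,0],[0,-80,-130,-53,0,0],[0,-95,-155,-62,0,0],[0,-110,-175,-71,0,0],[0,-117,-186,-80,0,0],[0,-117,-186,-88.2,0,0]], claw=40)

```text
clock: 14.55
tcp_pos: [0.4471, 0.0009, 0.1628]
orientation: [0.499, -0.501, 0.499, 0.502]
wrist_force: [-0.3, -0.8, -0.2]
finger_gap: 0.04
```

send_rows(plan=[[5,0,0,0,0,0],[15,0,0,0,0,0],[25,0,0,0,0,0],[35,0,0,0,0,0],[35,0,0,0,0,0],[35,0,0,0,0,0],[35,0,0,0,0,0],[35,0,0,0,0,0],[35,0,0,0,0,0],[35,0,0,0,0,0]])

```text
clock: 15.8
tcp_pos: [0.4485, 0.0012, 0.1284]
orientation: [-0.5, 0.5, -0.5, -0.5]
wrist_force: [-0.1, -0.4, 0.2]
finger_gap: 0.0399
```

```bash
python3 -c "
from h import *
to([.4489,.0009,.036])
import cv2
from workcell import viewer
c=viewer.read_camera('wrist')
cv2.imwrite('pics/w8.png',c['frame'])
print(proj(world([0.55387,0.00115,0.00261],[(-.105,y,.055) for y in (.055,-.055,0)]),c).round(0))
"
```

```text
t 15.8 tcp [0.4485 0.0012 0.1284] F [-0.1 -0.4  0.2] T [-0.03 -0.05 -0.07] gap 0.0399 q [-0.18  0.13 -0.45  0.99  0.   -1.75]
axes x,y [ 0.  0. -1.] [-1.    -0.001 -0.   ]
shift mm [92.4 -0.4 -0.3]
[[281. 290.]
 [281. 135.]
 [281. 218.]]
```

View pics/w8.png

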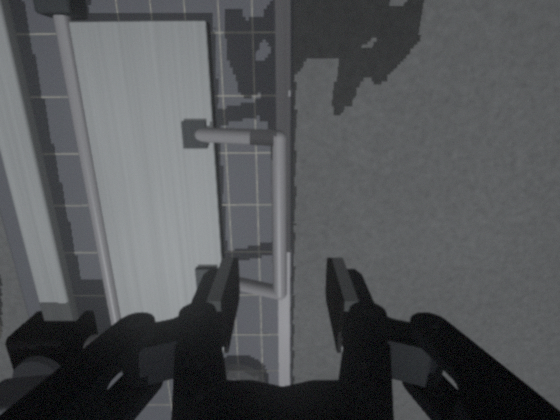

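The handle bar runs from (280, 138) to (280, 293), as predicted and centred between the fingers. I'll descend and grip.

send_rows(plan=[[15,0,0,0,0,0],[35,0,0,0,0,0],[55,0,0,0,0,0],[72,0,0,0,0,0],[85,0,0,0,0,0],[92,0,0,0,0,0],[92,0,0,0,0,0],[92,0,0,0,0,0],[92,0,0,0,0,0],[92,0,0,0,0,0]])

```text
clock: 17.1
tcp_pos: [0.4488, 0.0012, 0.0367]
orientation: [-0.5, 0.501, -0.5, -0.5]
wrist_force: [-0.3, -0.7, -0.8]
finger_gap: 0.0406
```

send_rows(plan=[[0,0,0,0,0,0],[0,0,0,0,0,0],[0,0,0,0,0,0],[0,0,0,0,0,0],[0,0,0,0,0,0],[0,0,0,0,0,0],[0,0,0,0,0,0],[0,0,0,0,0,0],[0,0,0,0,0,0],[0,0,0,0,0,0]], claw=2, newtons=50)

```text
clock: 18.35
tcp_pos: [0.4508, 0.0012, 0.0368]
orientation: [-0.501, 0.501, -0.499, -0.499]
wrist_force: [5.6, 1.2, -3.1]
finger_gap: 0.0082
```

```bash
python3 -c "
from h import *
s=to([.4489,.0009,.036])
g=s['tcp_pos']+np.array([0,0,.0187]); print(g)
h=np.array([.5839,.0012,.03])
for A in range(0,46,5):
    a=np.radians(A); print(A, ((.135*np.cos(a)+.025*np.sin(a)-.135)*-1000).round(1), ((.135*np.sin(a)+.025*np.cos(a)-.025)*1000).round(1))
"
```

```text
t 18.35 tcp [0.4508 0.0012 0.0368] F [ 5.6  1.2 -3.1] T [ 0.15 -1.04  0.05] gap 0.0082 q [-0.18  0.23 -0.58  0.75  0.   -1.75]
axes x,y [ 0.004  0.    -1.   ] [-1.    -0.001 -0.004]
shift mm [ 0.8  1.9 -0.3]
[0.45076066 0.00120378 0.05552084]
0 -0.0 0.0
5 -1.7 11.7
10 -2.3 23.1
15 -1.9 34.1
20 -0.4 44.7
25 2.1 54.7
30 5.6 64.2
35 10.1 72.9
40 15.5 80.9
45 21.9 88.1
```

The bar is gripped, with a gap of 8.2 mm. I'll lift along the hinge arc, where the 45° point is dx = +57, dz = +88.

send_rows(plan=[[-3,-2,0,0,0,0],[-7,-3,0,0,0,0],[-12,-4.7,0,0,0,0],[-17.5,-6.5,0,0,0,0],[-23,-8.4,0,0,0,0],[-28.5,-10.6,0,0,0,0],[-34,-13.1,0,0,0,0],[-39.5,-15.7,0,0,0,0],[-44.7,-18.7,0,0,0,0],[-44.7,-18.7,0,0,0,0]], newtons=40)

```text
clock: 19.6
tcp_pos: [0.4664, 0.0013, 0.0812]
orientation: [0.499, -0.5, 0.5, 0.501]
wrist_force: [-1.7, -0.3, -2.5]
finger_gap: 0.008
```

```bash
python3 -c "
from h import *
s=to([.4508+.0167,.0009,.0368+.0447])
"
```

```text
t 19.6 tcp [0.4664 0.0013 0.0812] F [-1.7 -0.3 -2.5] T [-0.11  0.38  0.04] gap 0.008 q [-0.17  0.21 -0.48  0.88 -0.   -1.74]
axes x,y [-0.001  0.    -1.   ] [-1.    -0.001  0.001]
shift mm [-0.3 -1.1 -0.4]
```

send_rows(plan=[[-5.1,-3.2,0,0,0,0],[-10,-6.5,0,0,0,0],[-14.8,-10.1,0,0,0,0],[-19.5,-13.9,0,0,0,0],[-23.9,-18,0,0,0,0],[-28.2,-22.1,0,0,0,0],[-32.3,-26.5,0,0,0,0],[-36.2,-31,0,0,0,0],[-39.9,-35.7,0,0,0,0],[-43.4,-40.5,0,0,0,0]])

```text
clock: 20.85
tcp_pos: [0.5035, 0.0016, 0.1249]
orientation: [0.498, -0.498, 0.502, 0.502]
wrist_force: [-15.2, -0.4, 11.5]
finger_gap: 0.0079
```

send_rows(plan=[[0,0,0,0,0,0],[0,0,0,0,0,0],[0,0,0,0,0,0],[0,0,0,0,0,0],[0,0,0,0,0,0],[0,0,0,0,0,0],[0,0,0,0,0,0],[0,0,0,0,0,0],[0,0,0,0,0,0],[0,0,0,0,0,0]])

```text
clock: 22.1
tcp_pos: [0.5041, 0.0016, 0.1254]
orientation: [0.498, -0.499, 0.501, 0.502]
wrist_force: [-15.2, -1.7, 11.7]
finger_gap: 0.0083
```

Run:
```python
from h import *
from workcell import viewer
s=to([.4497+.0572,.0009,.0368+.0881])
p=[0.55387,0.00115,0.00261]
g=s['tcp_pos']+np.array([0,0,.0187])
for hx in (.5839,.5847): print('angle',np.degrees(np.arctan2(g[2]-.03,hx-g[0]))-10.49)
t=viewer.read_camera('top');c=viewer.read_camera('scene')
for n,im,(u0,v0,u1,v1,k) in (('t',t,(200,150,385,275,4)),('s',c,(175,125,410,300,3.4))):
    img=cv2.resize(im['frame'][v0:v1,u0:u1],None,fx=k,fy=k,interpolation=cv2.INTER_CUBIC)
    for A,col in ((45,(0,255,0)),(40,(0,0,255)),(50,(255,0,0))):
        a=np.radians(A)
        f=lambda d,h,y:(.03-d*np.cos(a)+h*np.sin(a),y,.03+d*np.sin(a)+h*np.cos(a))
        P=[f(.135,.025,.055),f(.135,.025,-.055)]; Q=[f(0,.002,-.125),f(.09,.002,-.125),f(.09,.002,.125),f(0,.002,.125)]
        for L in (P,Q):
            q=((proj(world(p,L),im)+.5-[u0,v0])*k).round().astype(int); cv2.polylines(img,[q],False,col,1)
    cv2.imwrite(f'pics/{n}9.png',img)
```

```text
t 22.1 tcp [0.5041 0.0016 0.1254] F [-15.2  -1.7  11.7] T [-0.13  2.95  0.11] gap 0.0083 q [-0.16  0.24 -0.32  1.02 -0.   -1.73]
axes x,y [-0.006 -0.    -1.   ] [-1.    -0.001  0.006]
shift mm [ 0.5 -2.8 -0.7]
angle 44.5383071401834
angle 44.26946899310142
```

View pics/s9.png

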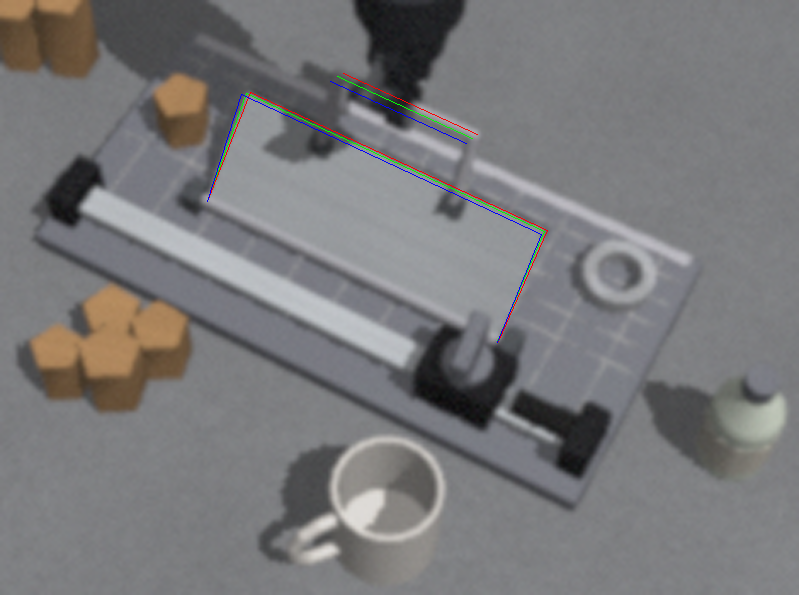

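View pics/t9.png

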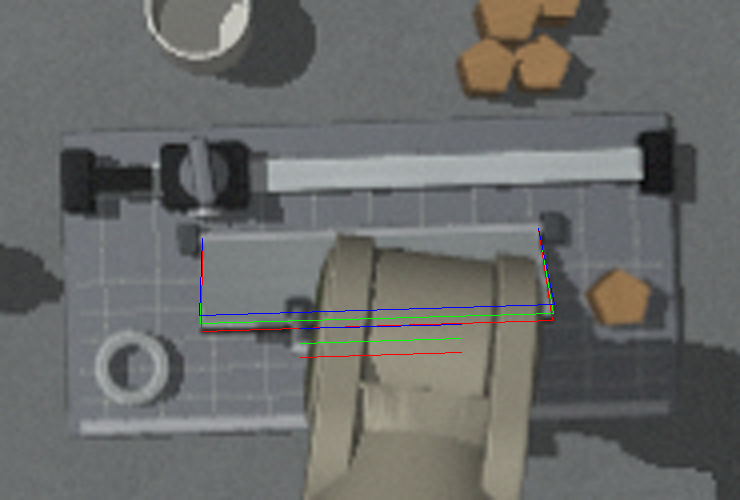

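The scene view shows the flap edge on the 45° (green) outline, and the TCP gives 44.3–44.5°. The head, knob and bystanders are unchanged. There is about 19 N pushing outward along the handle, so I'll ease it.

send_rows(plan=[[-1,0.5,0,0,0,0],[-2,1,0,0,0,0],[-3,1.3,0,0,0,0],[-3,1.3,0,0,0,0],[-3,1.3,0,0,0,0],[-3,1.3,0,0,0,0],[-3,1.3,0,0,0,0],[-3,1.3,0,0,0,0],[-3,1.3,0,0,0,0],[-3,1.3,0,0,0,0]])

```text
clock: 23.45
tcp_pos: [0.5064, 0.0015, 0.1273]
orientation: [0.5, -0.5, 0.5, 0.5]
wrist_force: [-0.4, 3.6, -10.0]
finger_gap: 0.0081
```

Run:
```python
from h import *
s=to([.4497+.0572,.0009,.0368+.0881])
g=s['tcp_pos']+np.array([0,0,.0187])
for hx in (.5839,.5847): print('angle',np.degrees(np.arctan2(g[2]-.03,hx-g[0]))-10.49,np.hypot(g[2]-.03,hx-g[0]))
```

```text
t 23.45 tcp [0.5064 0.0015 0.1273] F [ -0.4   3.6 -10. ] T [0.61 0.4  0.11] gap 0.0081 q [-0.16  0.24 -0.32  1.01  0.   -1.73]
axes x,y [ 0.     0.001 -1.   ] [-1.    -0.001 -0.   ]
shift mm [ 2.4 -0.5 -0.6]
angle 45.774581646743734 0.1395252749368361
angle 45.50225135018444 0.13997114290497967
```

send_rows(plan=[[0.4,0,0,0,0,0],[0.8,0,0,0,0,0],[0.8,0,0,0,0,0],[0.8,0,0,0,0,0],[0.8,0,0,0,0,0],[0.8,0,0,0,0,0],[0.8,0,0,0,0,0],[0.8,0,0,0,0,0],[0.8,0,0,0,0,0],[0.8,0,0,0,0,0]])

```text
clock: 24.7
tcp_pos: [0.5059, 0.0015, 0.1269]
orientation: [0.5, -0.5, 0.5, 0.501]
wrist_force: [-3.9, 3.7, -4.0]
finger_gap: 0.0082
```

Run:
```python
from h import *
from workcell import viewer
s=to([.4497+.0572,.0009,.0368+.0881])
p=[0.55387,0.00115,0.00261]
c=viewer.read_camera('scene'); (u0,v0,u1,v1,k)=(240,140,340,215,7.8)
img=cv2.resize(c['frame'][v0:v1,u0:u1],None,fx=k,fy=k,interpolation=cv2.INTER_CUBIC)
for A,col in ((45,(0,255,0)),(40,(0,0,255)),(50,(255,0,0))):
    a=np.radians(A)
    f=lambda d,h,y:(.03-d*np.cos(a)+h*np.sin(a),y,.03+d*np.sin(a)+h*np.cos(a))
    for L in ([f(.135,.025,.055),f(.135,.025,-.055)],[f(.09,.002,-.125),f(.09,.002,.125)]):
        q=((proj(world(p,L),c)+.5-[u0,v0])*k).round().astype(int); cv2.polylines(img,[q],False,col,1)
cv2.imwrite('pics/s10.png',img)
w=viewer.read_camera('wrist'); cv2.imwrite('pics/w10.png',w['frame'])
```

```text
t 24.7 tcp [0.5059 0.0015 0.1269] F [-3.9  3.7 -4. ] T [0.73 0.92 0.04] gap 0.0082 q [-0.16  0.24 -0.32  1.01  0.   -1.73]
axes x,y [-0.  0. -1.] [-1.    -0.001  0.   ]
shift mm [ 2.  -1.  -0.6]
```

View pics/s10.png

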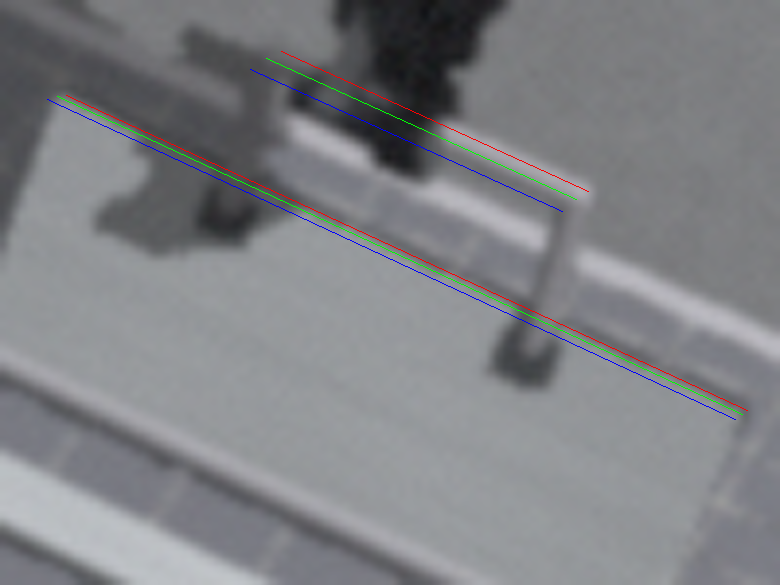

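View pics/w10.png

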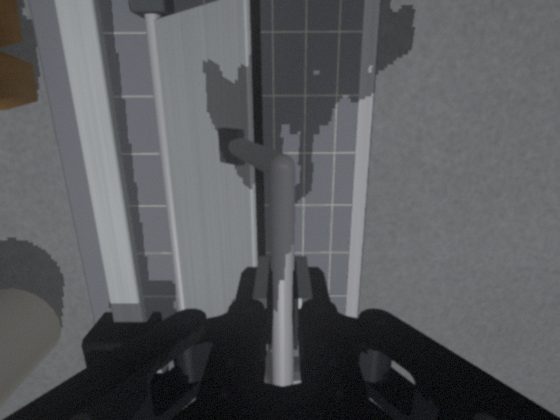

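The scene view puts the bar slightly below the 45° line, at roughly 42–44°, while the TCP geometry gives about 44–45°. The wrist view shows the plate edge and hinge line, so I'll use it as a third check.

Run:
```python
from h import *
from workcell import viewer
p=[0.55387,0.00115,0.00261]
c=viewer.read_camera('wrist'); (u0,v0,u1,v1,k)=(110,0,380,200,2.95)
img=cv2.resize(c['frame'][v0:v1,u0:u1],None,fx=k,fy=k,interpolation=cv2.INTER_CUBIC)
for A,col in ((45,(0,255,0)),(40,(0,0,255)),(50,(255,0,0))):
    a=np.radians(A)
    f=lambda d,h,y:(.03-d*np.cos(a)+h*np.sin(a),y,.03+d*np.sin(a)+h*np.cos(a))
    for L in ([f(.135,.025,.055),f(.135,.025,-.055)],[f(0,0.0,-.125),f(0.09,.002,-.125),f(.09,.002,.125)],[f(0,0,-.125),f(0,0,.125)]):
        q=((proj(world(p,L),c)+.5-[u0,v0])*k).round().astype(int); cv2.polylines(img,[q],False,col,1)
L=[(-.115,-.23,.018),(-.115,.1,.018)];cv2.polylines(img,[((proj(world(p,L),c)+.5-[u0,v0])*k).round().astype(int)],False,(255,0,255),1)
cv2.imwrite('pics/w11.png',img)
```

```text
(no output)
```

View pics/w11.png

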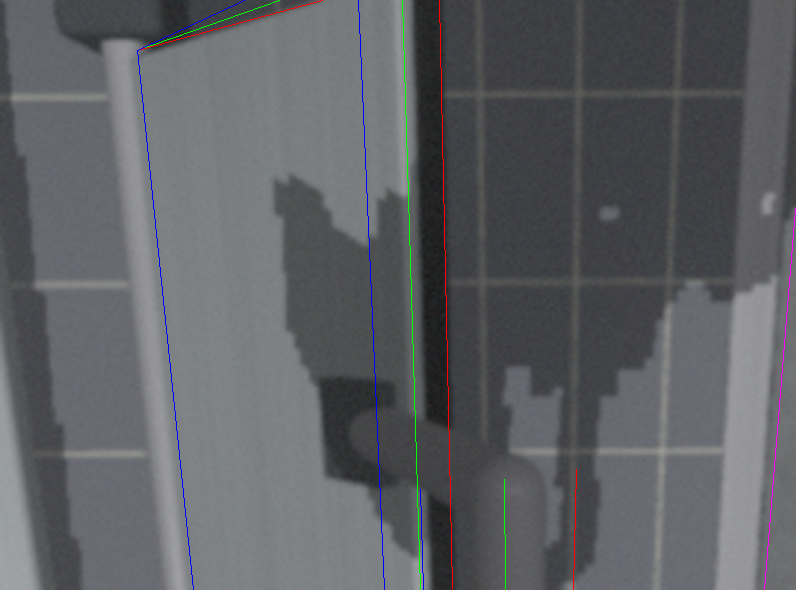

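Relative to the visible hinge rod, the wrist view gives about 42.5–43°, which agrees with the scene view. I'll open it about 2° more along the arc.

send_rows(plan=[[-0.6,-0.8,0,0,0,0],[-1.2,-1.7,0,0,0,0],[-1.8,-2.6,0,0,0,0],[-2.5,-3.5,0,0,0,0],[-2.7,-4,0,0,0,0],[-2.7,-4,0,0,0,0],[-2.7,-4,0,0,0,0],[-2.7,-4,0,0,0,0],[-2.7,-4,0,0,0,0],[-2.7,-4,0,0,0,0]])

```text
clock: 26.1
tcp_pos: [0.5099, 0.0015, 0.1299]
orientation: [0.5, -0.5, 0.5, 0.5]
wrist_force: [-5.3, 3.4, -2.0]
finger_gap: 0.0081
```

Run:
```python
from h import *
from workcell import viewer
s=to([.4497+.0572,.0009,.0368+.0881])
g=s['tcp_pos']+np.array([0,0,.0187])
for hx in (.5839,.585,.5865): print('angle',np.degrees(np.arctan2(g[2]-.03,hx-g[0]))-10.49,np.hypot(g[2]-.03,hx-g[0]))
c=viewer.read_camera('wrist')
for (n,p) in (('a',[0.55387,0.00115,0.00261]),('b',[.5573,.00115,.00261])):
  (u0,v0,u1,v1,k)=(110,0,380,200,2.95)
  img=cv2.resize(c['frame'][v0:v1,u0:u1],None,fx=k,fy=k,interpolation=cv2.INTER_CUBIC)
  for A,col in ((45,(0,255,0)),(40,(0,0,255)),(50,(255,0,0))):
    a=np.radians(A)
    f=lambda d,h,y:(.03-d*np.cos(a)+h*np.sin(a),y,.03+d*np.sin(a)+h*np.cos(a))
    for L in ([f(.135,.025,.055),f(.135,.025,-.055)],[f(0,0.0,-.125),f(0.09,.002,-.125),f(.09,.002,.125)],[f(0,0,-.125),f(0,0,.125)]):
        q=((proj(world(p,L),c)+.5-[u0,v0])*k).round().astype(int); cv2.polylines(img,[q],False,col,1)
  cv2.imwrite('pics/w12%s.png'%n,img)
c=viewer.read_camera('scene'); (u0,v0,u1,v1,k)=(175,125,410,300,3.4)
cv2.imwrite('pics/s12.png',cv2.resize(c['frame'][v0:v1,u0:u1],None,fx=k,fy=k,interpolation=cv2.INTER_CUBIC))
```

```text
t 26.1 tcp [0.5099 0.0015 0.1299] F [-5.3  3.4 -2. ] T [0.68 1.14 0.11] gap 0.0081 q [-0.15  0.24 -0.3   1.02  0.   -1.73]
axes x,y [-0.  0. -1.] [-1.    -0.001  0.   ]
shift mm [ 5.   3.  -0.6]
angle 47.56598011947542 0.13979951458117826
angle 47.18501576996462 0.14038461727278284
angle 46.6706406866315 0.14119238834121875
```

View pics/w12b.png

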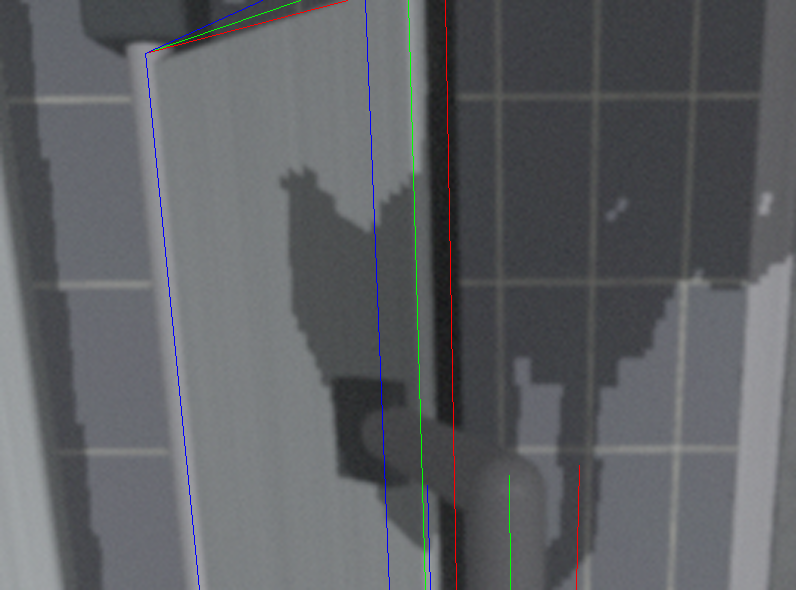

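View pics/s12.png

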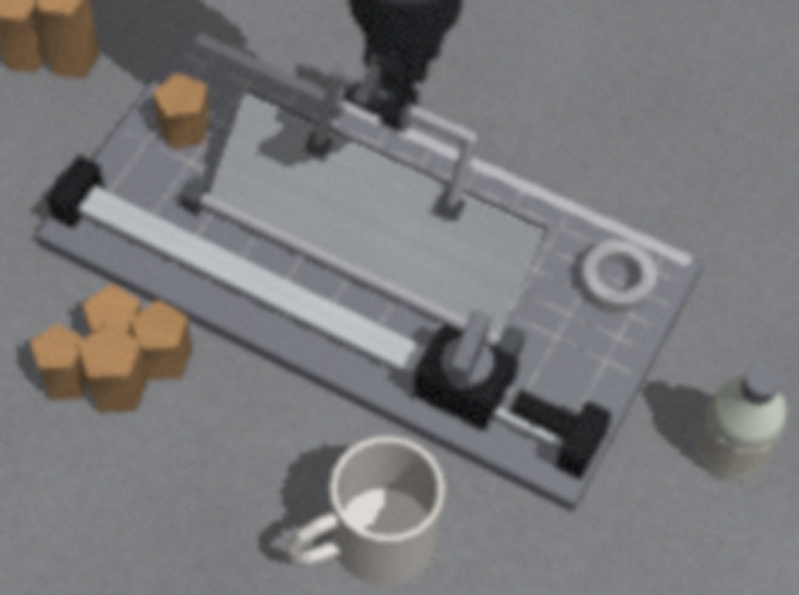

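The latest wrist view, aligned on the visible hinge rod, gives about 44.5°: plate edge at 412 against 409 for the 45° line, bar at 517 against 510. The scene view shows the head, knob and bystanders as before. Forces are low and steady, so I'm handing in.

```bash
python3 -c "
from workcell import job
print(job.hand_in())"
```

```text
the job is handed in; nothing more can be done
None
```

I handed the job in at about 26 s, with the head parked and locked and the arm still holding the flap open by its handle at roughly 45°.

- **Head:** I slid it left by the knob until the force rose to 13 N, right at the stated end position. The cameras put it at full travel within about 1–3 mm. They also show a gap of about 6–7 mm between the block and the tip of the buffer rod. I couldn't explain the gap, and I went by the firm stop.
- **Knob:** I turned it clockwise until the torque reached 2.4 N·m. The bar then measured about 83.6° in the picture, against a stop at 83.1°.
- **Flap:** I lifted it only after locking the head. My angle checks disagree by 2–3°:
  - **Cameras:** 44–44.5°, from the plate edge and handle bar against the visible hinge.
  - **Arm position:** 46–47.5°, less certain because the bar seems to sit about 3 mm off the grasp point.
- **Final hold:** The grip was steady with about 5–6 N at the handle. During the lift the arm pushed sideways on the handle with up to about 19 N, and I eased that before handing in.
- **Other things on the table:** They looked unmoved in the last scene picture.

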